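# Serve two drinking-chocolate balls from the lever dispenser

## Robot

A 6-joint arm with a two-finger parallel gripper is mounted at the origin on a cart in front of the work surface, level with it; the furniture and walls round the work are solid. World frame = base frame: x ahead of the robot, y to its left, z up, the work surface at z = 0. Lengths are in m, angles in degrees, forces in N, time in s.
With the tool pointing down it reaches from about 0.3 to 0.75 m from the base axis. Payload 8.5 kg.
Tool frame: the origin (TCP) lies midway between the tips of the shut fingers; the grasp point (between the pads) lies 19 mm behind it; z points along the fingers, y is the line along which they close (so a half turn about z gives the same grasp; the last joint's range is limited). The gripper opens to 88 mm and grips with 3 to 60 N. Pads are 18 mm wide; open, the fingers measure 123 mm over their backs; the gripper's body (75 mm by 187 mm) begins 45 mm behind the grasp point.
Start: joints at [63.925, 21.807, 74.336, -0, 83.858, -12.336], TCP at [0.131, 0.534, 0.239] pointing down, gripper open.
Joint ranges: [-178.18, 178.18], [-50.72, 133.34], [12.68, 142.11], [-81.47, 261.47], [9.98, 163.14], [-165.26, 165.26]. Speed limits (degrees/s): [136.94, 136.94, 180, 180, 180, 180].

## Interface

Orientations are given as a 3x3 rotation matrix whose columns are the frame's x, y, z axes.
In Python, from bench import state, grab_frame, camera_model, finish_job gives the robot as it stands. The module is installed in compiled form; this text tells all that it offers.
- The arm moves only by the tool send_rows, never from a script. Its argument "motion" is a list of rows, each a list of 4 numbers: the shift along the tool's x, y, z in m, then the turn about the tool's z in degrees. A call has 1 to 10 rows; each row is the pose to reach, as a shift and turn from the pose commanded when the call began, along the tool's axes at that moment; what a row does not reach only later rows make up. A row lasts 1/8 s, in which the tool goes at most 62.5 mm and 10.7 degrees, less where a joint would pass 70% of its speed; a pose out of reach is approached as far as the arm can. A call with a gripper value outside its range is refused whole. "claw" is the opening, from 0 (shut) to 1 (fully open), set as the call begins (left out, the last holds). The fingers move at their own pace and stop on an object; "force" is the grip in N (left out, the last holds). Time passes only in rows, so rows that repeat a pose let the fingers close. It gives the time, the measured TCP pose, the force, the opening and the grip force at its end, in the units of the state.
- state(): the state, without advancing time (a new reading comes with each control period).
- grab_frame(name): name is "scene" or "top"; returns the picture (384x512x3 uint8, red, green, blue); there is no depth.
- camera_model(name): a dict with "vfov" (degrees; the focal length in pixels is half the picture's height over the tangent of half this angle, whatever the lens; pixels are square), "cx", "cy" (the principal point, pixels), "R" (3x3) and "t" (3): a world point X has camera coordinates R X + t. Camera axes: x right, y down, z forward; pixel columns grow to the right and rows downward; lengths in m; the calibration is good to about 2 mm. A picture is of the moment at which its call begins. camera_model takes no time and is no camera call.
- finish_job(): hands the job in; it is judged then, once.
The state is a dict: "clock": time; "joint_positions": joint angles; "joint_vel": joint speeds; "tau": joint torques, N m; "eef_pos": TCP position; "ee_rot": TCP orientation; "ft_force": force on the tool from outside, world axes, zero at the start; "moment": the same for the moment, N m; "finger_gap": finger opening in m; "gripper_force": force on a finger pad.
Only numpy, scipy, OpenCV 4.12 (cv2) and the standard library are available. Lean on these libraries where they do the work, as an engineer would, in place of code of your own. Each camera call takes 0.05 s, during which the arm holds its last target. There are 200 camera calls.

## Task

Make the start of a hot chocolate: push the teal mug along the worktop, without lifting it, until it stands against the two front legs of the wooden dispenser, under the mouth of its channel. Then press the dispenser's raised lever plate right down once, so that the gate lifts and two chocolate balls roll into the mug, and let the lever come back up. Leave the mug standing there with just those two in it, keep your fingers off the chocolates, and leave the milk jug, the coffee jar and the glass cup alone.

Things in the scene. Friction and masses are not known exactly. Their poses are not given: they have to be found in the camera images.
- dispenser: Pine stand fixed to the worktop, 72 mm (x) by 165 mm (y), 141 mm high without the lever. Origin on the worktop under it; +y uphill along its channel, -y the mouth. Open channel, 11 degrees, 39 mm wide, holds five balls in a row; lip at y = -0.085, 87 mm high (underside 80). Legs 16 mm thick at x = +-0.028, y = -0.074 (front, at the mouth) and 0.055. Nothing reaches past y = -0.09.
- mug_place (a point): Point on the worktop where the mug's axis stands when its wall touches both front legs: x = 0, y = -0.105 in the dispenser's frame. Axes as the dispenser's: its -y looks away from the dispenser, the side the mug comes from. Up to 10 mm off is good.
- lever_pivot (a point): Axle of the rocking lever, across the channel (along the dispenser's x), about 130 mm high.
- lever (a joint): Rocking lever over the channel, rad: 0 at rest (gate down, plate raised), 0.50 pressed right down on its stop. Sprung: 0.5 N at the plate to start, 1.5 N at the bottom along its arc, a few N more if pressed straight down. From about 0.42 the gate at the mouth clears the balls and a bar holds back the third: a full press, held a second, lets out two.
- press_plate (a point): Centre of the top of the wooden press plate at the lever's uphill (+y) end; moves with it. 36 mm (x) by 50 mm (y), 7 mm thick, nearly level, about 212 mm high at rest. Its arc about lever_pivot has 120 mm radius: right down it is about 54 mm lower and 26 mm farther towards +y of the dispenser. Free space below.
- mug: Teal mug, 73 mm high, 0.26 kg, loose and upright; z up. Round wall 68 mm across, 5 mm thick; the handle (14 mm thick) reaches 65 mm from the axis along the mug's own -y and first points roughly to the robot (the dispenser's -x). Origin on the underside, 15.5 mm from the axis towards the handle. Starts 70 to 160 mm from its place, on the mouth side.
- mug_axis (a point): Point on the mug's axis at the level of its underside.
- choc_1: Chocolate ball, 26 mm, 12 g, origin at its centre; number 1 in the channel counted from the gate (to be served).
- choc_2: Chocolate ball, 26 mm, 12 g, origin at its centre; number 2 in the channel counted from the gate (to be served).
- choc_3: Chocolate ball, 26 mm, 12 g, origin at its centre; number 3 in the channel counted from the gate (stays in the channel).
- choc_4: Chocolate ball, 26 mm, 12 g, origin at its centre; number 4 in the channel counted from the gate (stays in the channel).
- choc_5: Chocolate ball, 26 mm, 12 g, origin at its centre; number 5 in the channel counted from the gate (stays in the channel).
- milk_jug: Bystander: small brown jug, 93 mm high, behind the dispenser. Origin under its middle.
- coffee_jar: Bystander: glass jar with a wooden lid, 66 mm across, 106 mm high, behind the dispenser's uphill end. Origin under its middle.
- glass_cup: Bystander: small clear glass cup with a handle, 51 mm high, in front of the dispenser. Origin under its middle.
There are look-alikes about, which are no part of the job. Leave any purple look-alike of the mug alone. Of the things shaped like the dispenser, the pine one is meant.

How it is judged:
By the outcome, as a careful person would: the job done as asked, in the order asked, and still so for the second after the job is handed in, with the robot touching nothing.
It also fails if it takes over 58 s, if anything falls off the work surface, if the arm or the gripper's body presses on something with over 40 N, if the wrist force passes 120 N, or if a joint passes its speed limit or range.

## Working session

There is one attempt and no reset: what is moved stays moved. The work goes in short steps, Python scripts to look and compute and a tool call to move; the robot and the scene stay as the last step left them, time stands still between calls to the robot, and variables do not carry over. Pictures are saved under pics/ and viewed, at most 10 in all, crops included, and the job is handed in when it is done.

Besides the shell and the picture viewer there is one more tool, called as name([rows], argument=value, ...), one row to a line, values as JSON. send_rows: Moves the arm, as the interface text tells. Its arguments: {"type":"object","properties":{"motion":{"type":"array"},"claw":{"type":"number"},"force":{"type":"number"}},"required":["motion"]}

```bash
mkdir -p pics
python3 - <<'E'
from bench import *
import cv2
for n in("scene","top"):
    cv2.imwrite(f"pics/{n}0.png",cv2.resize(grab_frame(n)[:,:,::-1],(800,600),interpolation=cv2.INTER_CUBIC))
    m=camera_model(n);print(n,m)
s=state();print(s)
E
```

```text
scene {'vfov': 56.20159126977718, 'cx': 265.85533798078427, 'cy': 188.03942781663415, 'R': array([[ 0.56952796, -0.82192949,  0.00835562],
       [-0.6191673 , -0.43567234, -0.65331575],
       [ 0.5406198 ,  0.36690806, -0.75703944]]), 't': array([-0.26320611,  0.43878429,  0.99604921])}
top {'vfov': 43.52252388516138, 'cx': 255.0405537522943, 'cy': 195.04900682814875, 'R': array([[-0.02140005, -0.99976996, -0.00143504],
       [-0.97903215,  0.02124696, -0.2025947 ],
       [ 0.20257859, -0.00293058, -0.97926162]]), 't': array([0.0519088 , 0.50566296, 1.25636309])}
{'clock': 0.1, 'joint_positions': array([ 6.39265930e+01,  2.18368068e+01,  7.43762943e+01, -1.28609529e-04,
        8.38573935e+01, -1.23345970e+01]), 'joint_vel': array([-0.0643484 ,  0.00417611, -0.13448636, -0.06566108,  0.064696  ,
        0.04452379]), 'tau': array([ 4.70261264e-03, -4.38648248e+01, -2.24910182e+01,  7.15309381e-02,
        3.42427706e-02, -4.37777874e-05]), 'eef_pos': array([0.13051097, 0.53405371, 0.23822677]), 'ee_rot': array([[-9.71388459e-01,  2.37495623e-01, -5.38766744e-04],
       [ 2.37496092e-01,  9.71387864e-01, -1.10613069e-03],
       [ 2.60650278e-04, -1.20243759e-03, -9.99999243e-01]]), 'ft_force': array([-0.2338994 , -0.80049344,  0.71521389]), 'moment': array([ 0.05741802,  0.00184883, -0.01040915]), 'gripper_force': 0.0, 'finger_gap': 0.08824003546725721}
```

View pics/scene0.png

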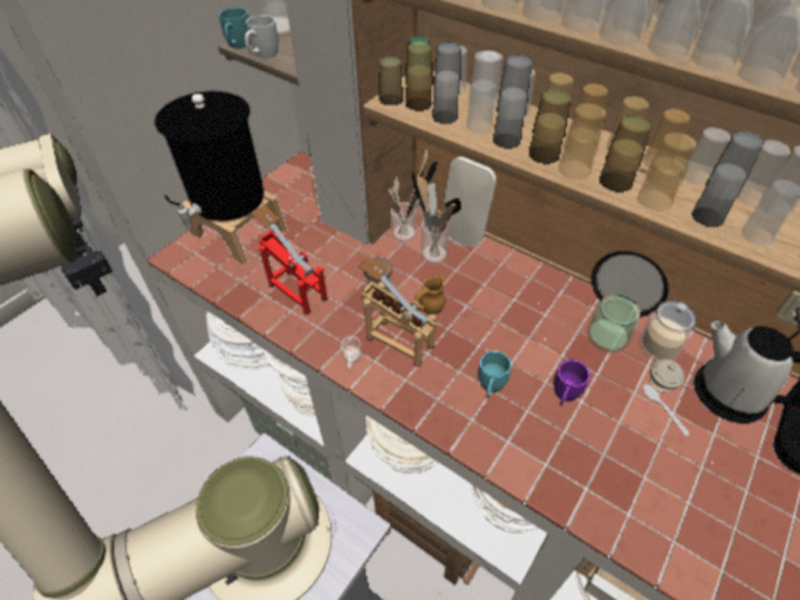

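View pics/top0.png

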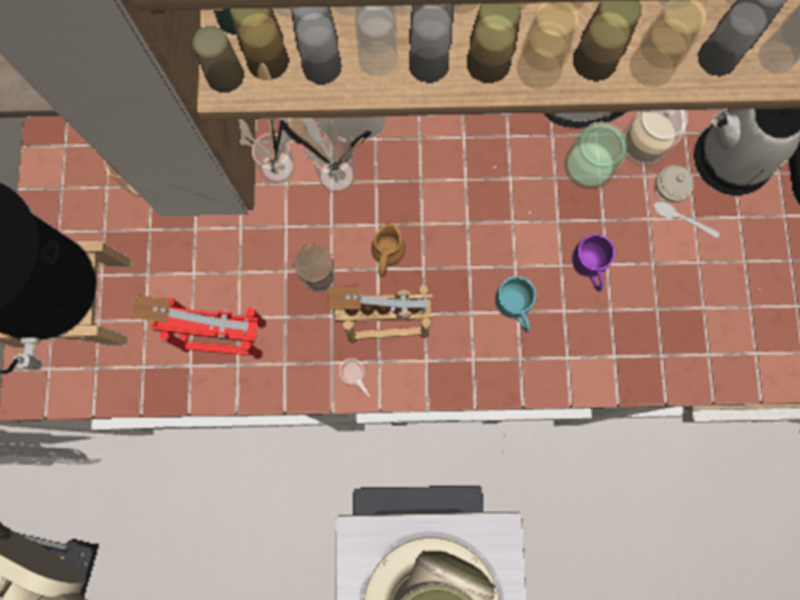

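```bash
cat > h.py <<'E'
from bench import *
import cv2,numpy as np
def crop(n,c0,r0,w,h,k,name):
    im=cv2.resize(grab_frame(n)[r0:r0+h,c0:c0+w,::-1],(w*k,h*k),interpolation=cv2.INTER_CUBIC)
    for i in range(0,w,10): cv2.putText(im,str(c0+i),(i*k,8),0,.3,(255,255,255),1); cv2.line(im,(i*k,10),(i*k,14),(255,255,255),1)
    for i in range(0,h,10): cv2.putText(im,str(r0+i),(0,i*k+4),0,.3,(255,255,255),1)
    cv2.imwrite("pics/"+name,im)
def P(n,X):
    m=camera_model(n);f=192/np.tan(np.radians(m['vfov']/2));c=m['R']@np.asarray(X,float)+m['t']
    return np.array([m['cx']+f*c[0]/c[2],m['cy']+f*c[1]/c[2]])
def U(n,u,v,z):
    m=camera_model(n);f=192/np.tan(np.radians(m['vfov']/2));R=m['R'];o=-R.T@m['t']
    d=R.T@np.array([(u-m['cx'])/f,(v-m['cy'])/f,1]);return o+d*(z-o[2])/d[2]
E
python3 - <<'E'
from h import *
crop("top",205,170,145,90,5,"t1.png");crop("scene",228,160,110,96,6,"s1.png")
E
```

```text
(no output)
```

View pics/t1.png

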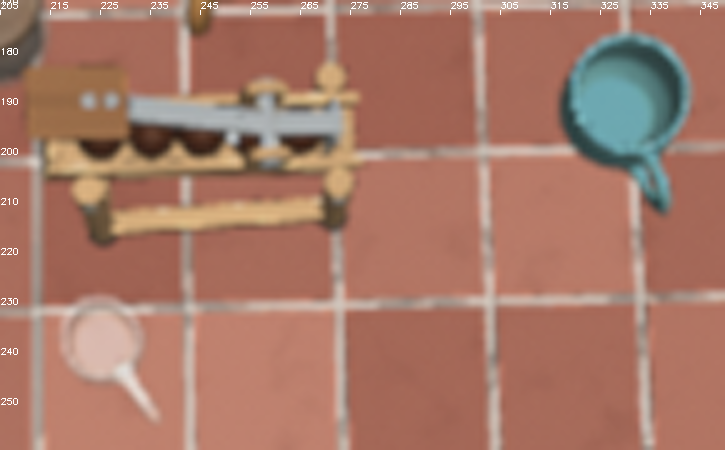

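View pics/s1.png

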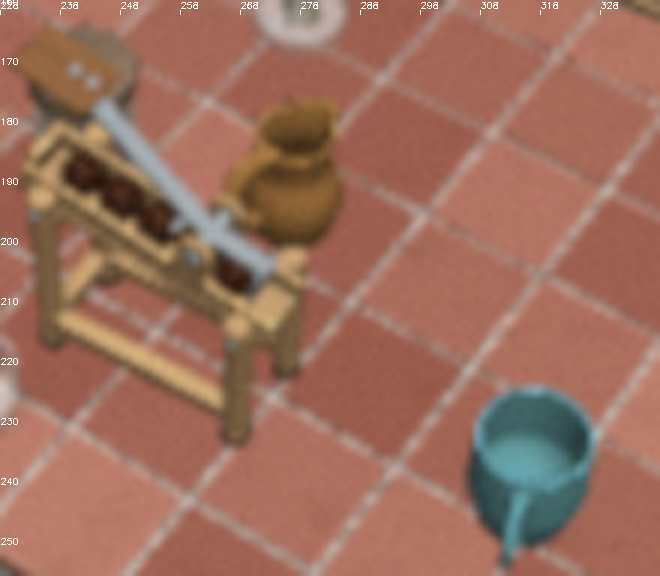

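Run:
```python
from h import *
from scipy.optimize import least_squares
pts=[("scene",(-.028,-.074,0),(267.3,232.3)),("scene",(.028,-.074,0),(276,221)),("scene",(-.028,.055,0),(236.3,216.5)),
("top",(-.028,-.074,0),(205+333/5,170+224/5)),("top",(-.028,.055,0),(205+102/5,170+238/5)),
("top",(0,-.085,.087),(205+355/5,170+132/5))]
def T(p,X): c,s=np.cos(p[2]),np.sin(p[2]);return np.array([p[0]+c*X[0]-s*X[1],p[1]+s*X[0]+c*X[1],X[2]])
f=lambda p:np.concatenate([P(n,T(p,X))-u for n,X,u in pts])
r=least_squares(f,[.45,.05,0],loss='soft_l1');print(r.x,np.degrees(r.x[2]));print(f(r.x).reshape(-1,2).round(1))
p=r.x
print("place",T(p,(0,-.105,0)))
pl=U("top",220.6,190.4,.212);print("plate top",pl,"scene",U("scene",228+75/6,160+72/6,.212))
c,s=np.cos(p[2]),np.sin(p[2]);print("plate local",np.array([[c,s],[-s,c]])@(pl[:2]-p[:2]))
print("mug",U("top",330.2,190,.073),U("scene",317,232.8,.073), "hand",U("top",205+662/5,170+205/5,.05),U("scene",228+507/6,160+558/6,.05))
print("cup",U("top",205+102/5,170+340/5,.03),"purple",U("top",595/1.5625,250/1.5625,.07),"back edge/shelf",U("top",400/1.5625,110/1.5625,.0))
```

```text
[0.48700616 0.07106929 0.06526864] 3.7396177426073196
[[-0.1  0.1]
 [-0.7  0.1]
 [ 0.   0.2]
 [ 0.  -1.4]
 [ 0.4 -0.3]
 [-0.1  0.7]]
place [ 0.4938545  -0.03370714  0.        ]
plate top [0.48662353 0.12334896 0.212     ] scene [0.48542741 0.11614092 0.212     ]
plate local [0.00302799 0.05219331]
mug [ 0.51172205 -0.16061     0.073     ] [ 0.51399155 -0.16382551  0.073     ] hand [ 0.45816222 -0.18074024  0.05      ] [ 0.45413895 -0.18434476  0.05      ]
cup [0.39381581 0.12397445 0.03      ] purple [ 0.59284371 -0.30315593  0.07      ] back edge/shelf [0.89783222 0.02983319 0.        ]
```

The pine dispenser fits at (0.487, 0.071) with yaw 3.7°, and the mug axis is at about (0.512, -0.162). The handle points to -x and slightly -y. I'll go over behind the mug.

send_rows([
  [-0.554, -0.644, 0, 72.5],
  [-0.554, -0.644, 0, 72.5],
  [-0.554, -0.644, 0, 72.5],
  [-0.554, -0.644, 0, 72.5],
  [-0.554, -0.644, 0, 72.5],
  [-0.554, -0.644, 0, 72.5],
  [-0.554, -0.644, 0, 72.5],
  [-0.554, -0.644, 0, 72.5],
  [-0.554, -0.644, 0, 72.5],
  [-0.554, -0.644, 0, 72.5],
], claw=0.41)

```text
clock: 1.45
eef_pos: [0.4145, -0.025, 0.2389]
ee_rot: [[-0.065, 0.998, 0.0], [0.998, 0.065, 0.0], [0.0, 0.0, -1.0]]
ft_force: [0.8, 0.8, -0.2]
finger_gap: 0.0361
gripper_force: 0.0
```

```bash
cat >> h.py <<'E'
D=np.array([.487,.0711]);a=np.radians(3.74);RD=np.array([[np.cos(a),np.sin(a)],[-np.sin(a),np.cos(a)]])
def S():
    s=state();R=s['ee_rot'];print("t",s['clock'],"tcp",s['eef_pos'].round(4),"loc",(RD@(s['eef_pos'][:2]-D)).round(4),"xang",np.degrees(np.arctan2(R[1,0],R[0,0])).round(2),"z",R[:,2].round(3),"F",s['ft_force'].round(2),"gap",s['finger_gap'],"j",s['joint_positions'].round(1));return s
def to(W,ang=None):
    s=state();R=s['ee_rot'];print("shift",(R.T@(np.array(W)-s['eef_pos'])).round(4))
E
python3 - <<'E'
from h import *
S();to((.516,-.223,.239))
E
```

```text
t 1.45 tcp [ 0.4145 -0.025   0.2389] loc [-0.0786 -0.0911] xang 93.72 z [ 0.  0. -1.] F [ 0.78  0.83 -0.18] gap 0.03606763167534877 j [-19.9   8.1  93.7   0.   78.1 -23.6]
shift [-2.042e-01  8.840e-02 -1.000e-04]
```

send_rows([
  [-0.06, 0.026, 0, 0],
  [-0.11, 0.05, 0, 0],
  [-0.16, 0.07, 0, 0],
  [-0.204, 0.088, 0.03, 0],
  [-0.204, 0.088, 0.09, 0],
  [-0.204, 0.088, 0.14, 0],
  [-0.204, 0.088, 0.16, 0],
  [-0.204, 0.088, 0.16, 0],
])

```text
clock: 2.45
eef_pos: [0.5146, -0.2203, 0.0774]
ee_rot: [[-0.065, 0.998, -0.003], [0.998, 0.065, 0.002], [0.002, -0.003, -1.0]]
ft_force: [0.9, 0.4, 0.4]
finger_gap: 0.0365
gripper_force: 0.0
```

Run:
```python
from h import *
S();to((.516,-.223,.03))
crop("top",255,150,150,110,5,"t2.png")
```

```text
t 2.45 tcp [ 0.5146 -0.2203  0.0774] loc [ 0.0085 -0.2925] xang 93.75 z [-0.003  0.002 -1.   ] F [0.88 0.45 0.41] gap 0.036522183056269635 j [-35.3  32.4  85.8  -0.   62.  -39. ]
shift [-0.0029  0.0013  0.0474]
```

View pics/t2.png

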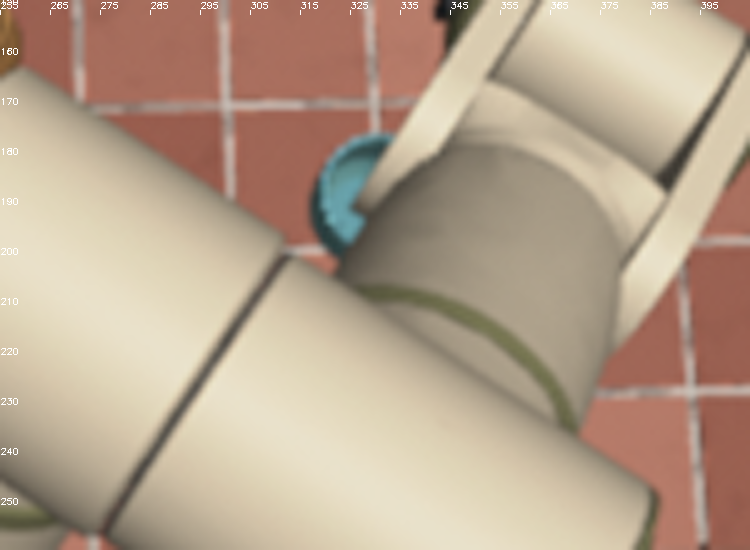

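The top camera is mostly hidden by the arm. The mug's rim still sits at about col 317–330, row 176–200, so it hasn't moved. Next I descend.

send_rows([
  [-0.003, 0.001, 0.02, 0],
  [-0.003, 0.001, 0.04, 0],
  [-0.003, 0.001, 0.047, 0],
  [-0.003, 0.001, 0.047, 0],
])

```text
clock: 3.0
eef_pos: [0.5167, -0.2237, 0.0325]
ee_rot: [[-0.066, 0.998, 0.001], [0.998, 0.066, -0.001], [-0.001, 0.001, -1.0]]
ft_force: [-0.1, -1.0, 0.4]
finger_gap: 0.0366
gripper_force: 0.0
```

Run:
```python
from h import *
S();crop("scene",270,180,110,90,6,"s2.png")
```

```text
t 3.0 tcp [ 0.5167 -0.2237  0.0325] loc [ 0.0104 -0.2961] xang 93.77 z [ 0.001 -0.001 -1.   ] F [-0.13 -0.97  0.42] gap 0.03656058304847354 j [-35.5  36.1  87.8  -0.   56.  -39.2]
```

View pics/s2.png

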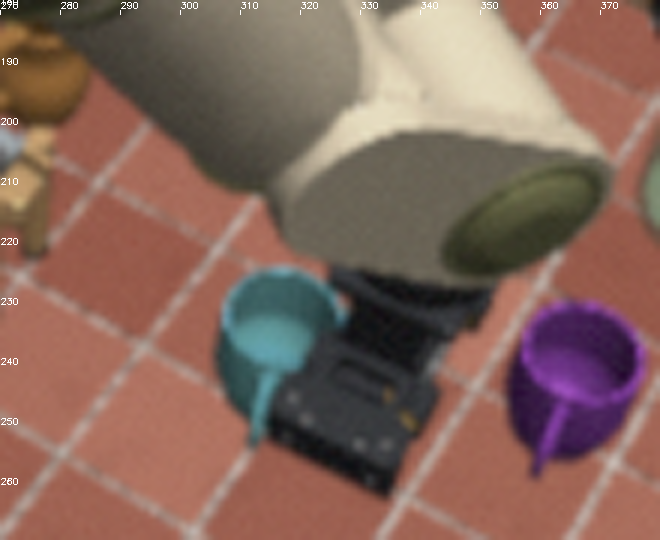

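The gripper stands behind the mug (mug at col 306–328, row 225–250), clear of both the handle and the purple mug. I'll push slowly.

send_rows([
  [0.008, 0, 0, 0],
  [0.016, 0, 0, 0],
  [0.024, 0, 0, 0],
  [0.032, -0.001, 0, 0],
  [0.041, -0.002, 0, 0],
  [0.05, -0.003, 0, 0],
  [0.06, -0.004, 0, 0],
  [0.07, -0.004, 0, 0],
  [0.08, -0.005, 0, 0],
  [0.09, -0.006, 0, 0],
])

```text
clock: 4.3
eef_pos: [0.5044, -0.1334, 0.0318]
ee_rot: [[-0.066, 0.998, 0.0], [0.998, 0.066, -0.0], [-0.0, 0.0, -1.0]]
ft_force: [-1.0, -1.9, 0.6]
finger_gap: 0.036
gripper_force: 1.1
```

Run:
```python
from h import *
S();crop("scene",228,160,120,95,6,"s3.png")
```

```text
t 4.3 tcp [ 0.5044 -0.1334  0.0318] loc [ 0.0041 -0.2052] xang 93.77 z [ 0. -0. -1.] F [-0.98 -1.91  0.63] gap 0.0360073062314218 j [-27.8  33.3  94.6  -0.   52.  -31.6]
```

View pics/s3.png

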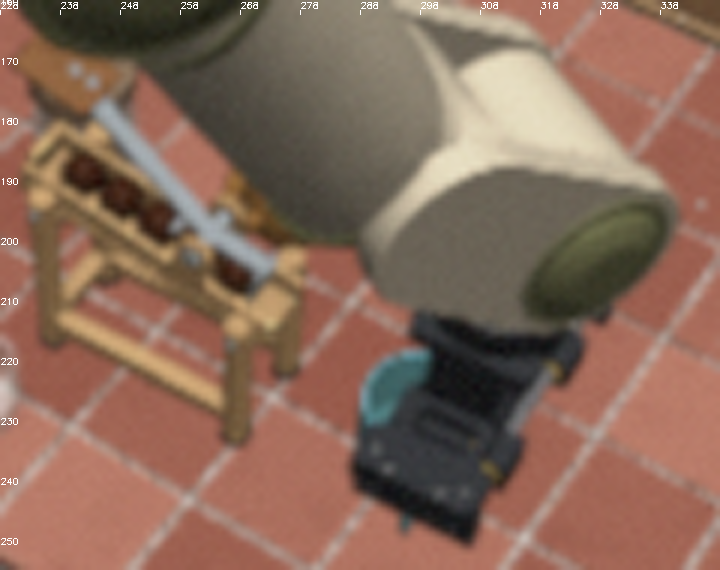

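The mug is moving straight in the finger cradle, with its rim's left edge at col 288, row 224. I'll continue towards the legs.

send_rows([
  [0.009, -0.001, 0, 0],
  [0.018, -0.001, 0, 0],
  [0.027, -0.002, 0, 0],
  [0.036, -0.003, 0, 0],
  [0.044, -0.003, 0, 0],
  [0.05, -0.004, 0, 0],
  [0.055, -0.004, 0, 0],
  [0.058, -0.004, 0, 0],
  [0.058, -0.004, 0, 0],
])

```text
clock: 5.48
eef_pos: [0.4966, -0.0763, 0.0317]
ee_rot: [[-0.066, 0.998, -0.0], [0.998, 0.066, 0.0], [0.0, -0.0, -1.0]]
ft_force: [-0.2, 0.7, -1.0]
finger_gap: 0.0364
gripper_force: 0.1
```

Run:
```python
from h import *
S();crop("scene",228,160,120,95,6,"s4.png")
```

```text
t 5.475 tcp [ 0.4966 -0.0763  0.0317] loc [ 0.     -0.1477] xang 93.77 z [-0.  0. -1.] F [-0.19  0.71 -0.98] gap 0.036377890966259936 j [-22.3  32.   97.7   0.   50.2 -26. ]
```

View pics/s4.png

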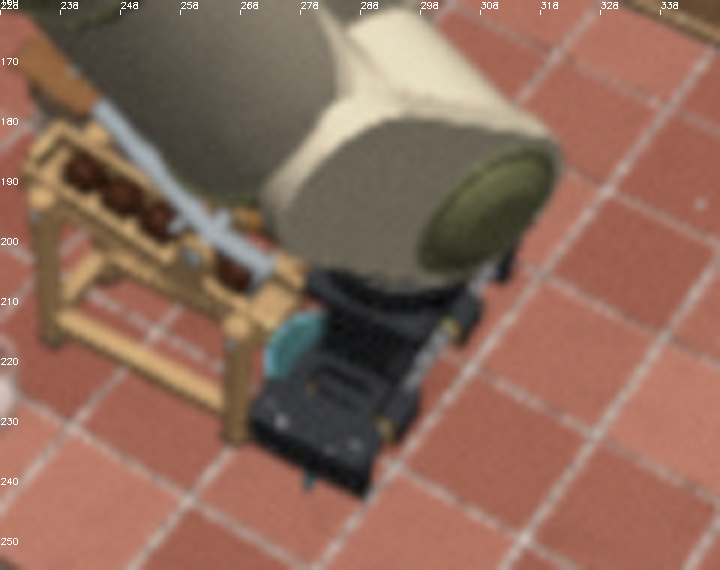

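The mug is about 5 mm short of the legs (left rim edge at col 272). A slow final nudge, then I'll check force.

send_rows([
  [0.002, 0, 0, 0],
  [0.004, 0, 0, 0],
  [0.006, 0, 0, 0],
  [0.007, 0, 0, 0],
  [0.007, 0, 0, 0],
])

```text
clock: 6.15
eef_pos: [0.4962, -0.0694, 0.0317]
ee_rot: [[-0.066, 0.998, -0.0], [0.998, 0.066, 0.0], [0.0, -0.0, -1.0]]
ft_force: [-0.9, -0.2, -0.9]
finger_gap: 0.0362
gripper_force: 0.4
```

```bash
python3 -c "
from h import *
S()"
```

```text
t 6.15 tcp [ 0.4962 -0.0694  0.0317] loc [ 1.000e-04 -1.408e-01] xang 93.76 z [-0.  0. -1.] F [-0.94 -0.16 -0.95] gap 0.036153513744087803 j [-21.5  31.9  98.    0.   50.1 -25.3]
```

send_rows([
  [0.001, 0, 0, 0],
  [0.002, 0, 0, 0],
  [0.003, 0, 0, 0],
  [0.004, 0, 0, 0],
])

```text
clock: 6.65
eef_pos: [0.4967, -0.0666, 0.032]
ee_rot: [[-0.066, 0.998, 0.002], [0.998, 0.066, -0.002], [-0.002, 0.002, -1.0]]
ft_force: [1.0, -10.2, 0.1]
finger_gap: 0.0358
gripper_force: 4.7
```

```bash
python3 -c "
from h import *
S();crop('scene',250,190,60,60,10,'s5.png')"
```

```text
t 6.65 tcp [ 0.4967 -0.0666  0.032 ] loc [ 0.0007 -0.138 ] xang 93.79 z [ 0.002 -0.002 -1.   ] F [  1.01 -10.19   0.12] gap 0.03576467742222088 j [-21.1  31.9  98.   -0.1  49.9 -24.9]
```

View pics/s5.png

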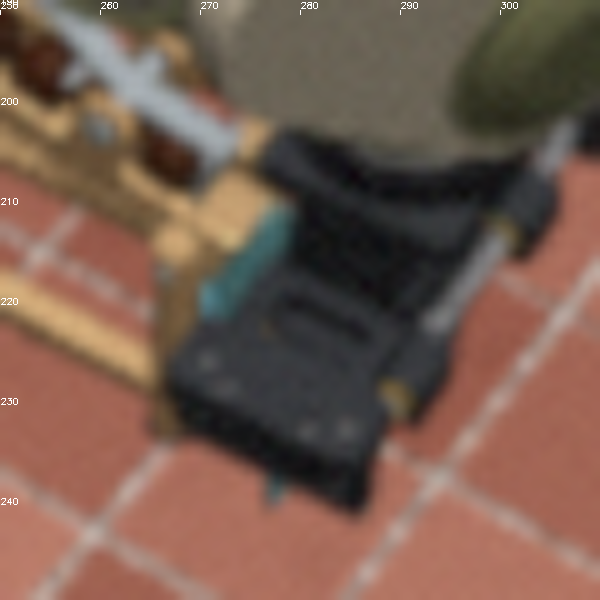

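The mug now presses on both front legs: 10 N, with the rim under the lip at col 270–278. I'll back off and rise.

send_rows([
  [-0.01, 0, 0, 0],
  [-0.03, 0, 0, 0],
  [-0.05, 0, 0, 0],
  [-0.05, 0, -0.05, 0],
  [-0.05, 0, -0.11, 0],
  [-0.05, 0, -0.17, 0],
  [-0.05, 0, -0.225, 0],
  [-0.05, 0, -0.225, 0],
])

```text
clock: 7.7
eef_pos: [0.5003, -0.1169, 0.2606]
ee_rot: [[-0.065, 0.998, 0.007], [0.998, 0.065, -0.003], [-0.004, 0.007, -1.0]]
ft_force: [0.2, -0.5, -0.4]
finger_gap: 0.036
gripper_force: 0.0
```

```bash
python3 -c "
from h import *
S();w=np.append(D+RD.T@np.array([.001,.049]),.26);print(w);to(w)
crop('scene',228,160,120,90,6,'s6.png')"
```

```text
t 7.7 tcp [ 0.5003 -0.1169  0.2606] loc [ 0.001  -0.1885] xang 93.72 z [ 0.007 -0.003 -1.   ] F [ 0.24 -0.49 -0.36] gap 0.036013515039976116 j [-26.4  17.1  77.9   0.   84.6 -30.1]
[0.48480165 0.12006087 0.26      ]
shift [ 2.375e-01 -1.000e-04 -3.000e-04]
```

View pics/s6.png

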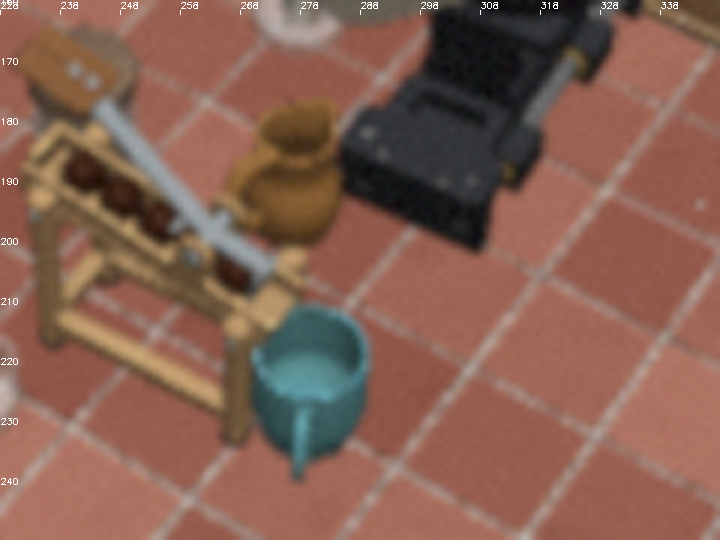

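The mug stands upright against the front legs under the lip (rim centre about col 279.7, row 219.5), and the lever is at rest. That was my last picture, so from here I'll measure with image code.

```bash
cat >> h.py <<'E'
def teal(n):
    h=cv2.cvtColor(grab_frame(n),cv2.COLOR_RGB2HSV);m=cv2.inRange(h,(82,70,40),(100,255,255))
    k,l,st,c=cv2.connectedComponentsWithStats(m);return [(st[i].tolist(),c[i].round(1).tolist()) for i in range(1,k) if st[i][4]>100]
E
python3 -c "
from h import *
w=U('scene',279.7,219.5,.073);print(w,RD@(w[:2]-D))
print(teal('top'),teal('scene'))"
```

```text
[ 0.48893818 -0.03652017  0.073     ] [-0.0050859 -0.1075174]
[([276, 187, 10, 24, 162], [279.8, 198.4])] [([141, 5, 17, 25, 325], [149.6, 16.1]), ([270, 212, 19, 25, 346], [279.4, 223.2])]
```

send_rows([
  [0.04, 0, 0, 0],
  [0.09, 0, 0, 0],
  [0.14, 0, 0, 0],
  [0.19, 0, 0, 0],
  [0.225, 0, 0, 0],
  [0.2375, 0, 0, 0],
  [0.2375, 0, 0, 0],
  [0.2375, 0, 0, 0],
], claw=0)

```text
clock: 8.85
eef_pos: [0.4839, 0.1205, 0.2563]
ee_rot: [[-0.064, 0.998, -0.001], [0.998, 0.064, -0.0], [-0.0, -0.001, -1.0]]
ft_force: [-0.2, -1.1, -0.4]
finger_gap: 0.0006
gripper_force: 0.0
```

```bash
python3 -c "
from h import *
S()
cv2.imwrite('pics/ref.png',grab_frame('scene')[:,:,::-1])"
```

```text
t 8.85 tcp [0.4839 0.1205 0.2563] loc [0.0001 0.0495] xang 93.69 z [-0.001 -0.    -1.   ] F [-0.2  -1.1  -0.36] gap 0.0005709430804522241 j [ 0.4 15.9 80.3 -0.  83.9 -3.3]
```

send_rows([
  [0, 0.001, 0.02, 0],
  [0, 0.001, 0.034, 0],
  [0, 0.001, 0.042, 0],
  [0.004, 0.001, 0.048, 0],
  [0.009, 0.001, 0.054, 0],
  [0.013, 0.001, 0.061, 0],
  [0.017, 0.001, 0.068, 0],
])

```text
clock: 9.78
eef_pos: [0.4838, 0.139, 0.1885]
ee_rot: [[-0.066, 0.998, 0.001], [0.998, 0.066, 0.0], [0.0, 0.001, -1.0]]
ft_force: [1.7, 0.8, 1.7]
finger_gap: 0.0004
gripper_force: 0.4
```

```bash
python3 -c "
from h import *
S()"
```

```text
t 9.775 tcp [0.4838 0.139  0.1885] loc [0.0012 0.068 ] xang 93.78 z [ 0.001  0.    -1.   ] F [1.67 0.76 1.74] gap 0.00042098723178859163 j [ 2.5 19.7 86.5  0.  73.7 -1.2]
```

send_rows([
  [0.003, 0, 0.007, 0],
  [0.006, 0, 0.014, 0],
  [0.008, 0, 0.021, 0],
  [0.009, 0, 0.027, 0],
  [0.009, 0, 0.029, 0],
  [0.009, 0, 0.03, 0],
])

```text
clock: 10.52
eef_pos: [0.4831, 0.1481, 0.16]
ee_rot: [[-0.066, 0.998, 0.002], [0.998, 0.066, 0.001], [0.001, 0.002, -1.0]]
ft_force: [-5.5, 5.7, 19.1]
finger_gap: 0.0007
gripper_force: 9.9
```

```bash
python3 -c "
from h import *
S()"
```

```text
t 10.525 tcp [0.4831 0.1481 0.16  ] loc [0.0012 0.0771] xang 93.77 z [ 0.002  0.001 -1.   ] F [-5.55  5.65 19.06] gap 0.0006607708176346817 j [ 3.6 21.7 88.8  0.1 69.4 -0.2]
```

The lever is on its stop (19 N). I'll hold it there, then look at the mug with code.

send_rows([
  [0, 0, 0, 0],
  [0, 0, 0, 0],
  [0, 0, 0, 0],
  [0, 0, 0, 0],
  [0, 0, 0, 0],
  [0, 0, 0, 0],
  [0, 0, 0, 0],
  [0, 0, 0, 0],
])

```text
clock: 11.52
eef_pos: [0.4831, 0.1481, 0.1602]
ee_rot: [[-0.066, 0.998, 0.002], [0.998, 0.066, 0.001], [0.001, 0.002, -1.0]]
ft_force: [-3.9, 4.7, 17.8]
finger_gap: 0.0002
gripper_force: 9.0
```

```bash
cat >> h.py <<'E'
def brown(n,r=None):
    h=cv2.cvtColor(grab_frame(n),cv2.COLOR_RGB2HSV);m=((h[...,2]<95)&((h[...,0]<15)|(h[...,0]>170))&(h[...,1]>60)).astype(np.uint8)
    return m
E
python3 -c "
from h import *
S();m=brown('scene')
print('\n'.join(''.join('.#'[v] for v in r) for r in m[182:236,232:296]))
print(teal('scene')[1:])"
```

```text
t 11.525 tcp [0.4831 0.1481 0.1602] loc [0.0011 0.0771] xang 93.77 z [ 0.002  0.001 -1.   ] F [-3.93  4.67 17.81] gap 0.00020533894880819564 j [ 3.6 21.6 88.8  0.1 69.4 -0.2]
.#..........................................#...................
.............................................#..................
...........................................#.....#..............
................................................................
................................................................
................................................................
........###..............................#......................
........####....................................................
........#####...................................................
..........#####.................................................
...........##.###...............................................
..............#####.............................................
...............#####............................................
...............#######..........................................
...............
[... 1928 characters left out ...]
......
................................................................
................................................................
................................................................
................................................................
................................................................
................................................................
................................................................
................................................................
................................................................
................................................................
[([270, 212, 19, 25, 304], [279.1, 223.4])]
```

Both front balls have left the channel, three remain behind the bar, and there is brown in the mug at col 279–284, row 219–224. I'll release along the arc and clear.

send_rows([
  [-0.001, 0, -0.008, 0],
  [-0.004, 0, -0.017, 0],
  [-0.008, 0, -0.026, 0],
  [-0.013, 0, -0.036, 0],
  [-0.019, 0, -0.046, 0],
  [-0.026, 0, -0.056, 0],
  [-0.027, 0, -0.075, 0],
  [-0.027, 0, -0.12, 0],
  [-0.027, 0, -0.15, 0],
  [-0.027, 0, -0.15, 0],
])

```text
clock: 12.88
eef_pos: [0.4853, 0.1204, 0.3108]
ee_rot: [[-0.065, 0.998, 0.004], [0.998, 0.065, 0.0], [-0.0, 0.004, -1.0]]
ft_force: [0.4, 0.2, -1.0]
finger_gap: 0.0007
gripper_force: 0.0
```

```bash
python3 -c "
from h import *
S()
f=grab_frame('scene')
print('mean V / hue in mug'); h=cv2.cvtColor(f,cv2.COLOR_RGB2HSV)
for r in range(208,236): print(r,' '.join('%3d/%3d'%(h[r,c,0],h[r,c,2]) for c in range(268,292)))
p=cv2.imread('pics/ref.png')[:,:,::-1]
d=(np.abs(f.astype(int)-p).sum(2)>70)[160:250,225:300]
print('\n'.join(''.join('.#'[int(v)] for v in r) for r in d))"
```

```text
t 12.875 tcp [0.4853 0.1204 0.3108] loc [0.0015 0.0493] xang 93.75 z [ 0.004  0.    -1.   ] F [ 0.35  0.18 -1.04] gap 0.0007332134978797404 j [ 0.3 14.1 73.8  0.  91.8 -3.4]
mean V / hue in mug
208  12/ 56  13/ 69  17/ 95  16/141  17/174  16/177  16/166  16/142  16/119  17/113  10/125   7/142   7/154   7/161   6/155   8/149   7/146   6/148   6/154   7/164   8/178   6/174   7/166   6/167
209  16/133  17/111  16/134  17/175  17/190  16/190  17/187  16/175  17/151  17/118  10/117   7/138   6/145   6/145   6/148   6/148   6/148   7/154   8/168   8/166   8/167   7/168   7/168   7/167
210  16/185  17/155  17/169  16/190  17/190  16/194  17/190  17/183  18/160  23/118  14/111   5/123   5/128   3/132   5/137   6/146   5/152   7/161  10/179   7/164   7/152   6/161   7/165   7/167
211  17/179  16/180  17/188  17/190  16/191  16/192  17/187  17/170  24/128  83/113  85/105  92/112  91/118  92/117  96/119  95/129   6/134   9/157   8/163   7/153   7/148   7/165   7/163   7/167
212  16/171  17/173  17/189  17/196  17/194  17/190  17/177  19/141  84/116  92/109  90/ 97  87/ 94  90/ 93  90/104  93/11
[... 10721 characters left out ...]
................
...........................................................................
...........................................................................
...........................................................................
...........................................................................
...........................................................................
...........................................................................
...........................................................................
...........................................................................
...........................................................................
```

The channel difference shows exactly positions 4 and 5 emptied, so two balls are out. I'll swing the arm away and check the mug from above.

send_rows([
  [0, -0.06, 0, 0],
  [0.02, -0.11, 0, 0],
  [0.07, -0.15, 0, 0],
  [0.12, -0.19, 0, 0],
  [0.17, -0.22, 0, 0],
  [0.22, -0.25, 0, 0],
  [0.27, -0.28, 0, 0],
  [0.32, -0.3, 0, 0],
  [0.36, -0.32, 0, 0],
  [0.36, -0.32, 0, 0],
])

```text
clock: 14.18
eef_pos: [0.1404, 0.46, 0.3068]
ee_rot: [[-0.069, 0.998, -0.002], [0.998, 0.069, -0.003], [-0.003, -0.002, -1.0]]
ft_force: [0.2, 1.1, 0.2]
finger_gap: 0.0001
gripper_force: 0.0
```

```bash
python3 -c "
from h import *
S();f=grab_frame('top');print(teal('top'))
h=cv2.cvtColor(f,cv2.COLOR_RGB2HSV)
for r in range(178,214): print(r,' '.join('%3d/%3d'%(h[r,c,0],h[r,c,2]) for c in range(262,292)))"
```

```text
t 14.175 tcp [0.1404 0.46   0.3068] loc [-0.3205  0.4107] xang 93.97 z [-0.002 -0.003 -1.   ] F [0.2  1.14 0.22] gap 0.00012022453708310026 j [58.9 12.4 76.8  0.  91.  54.9]
[([276, 187, 18, 32, 284], [285.8, 200.4])]
178   6/157   6/158   6/158   6/157   6/158   6/158   6/158   6/158   7/160  11/161   7/160   6/160   6/160   6/160   6/160   6/160   6/160   6/160   6/160   6/160   6/160   6/159   6/160   6/160   6/160   6/160   6/160   6/160   6/160   6/161
179   6/158   6/158   6/158   6/158   6/157   6/158   6/159   6/159   8/161  10/165   7/165   6/161   6/159   6/159   6/160   6/160   6/160   6/160   6/159   6/160   6/159   6/160   6/160   6/161   6/160   6/160   6/160   6/159   6/160   6/159
180   6/157   6/158   6/158   6/159   6/158   6/157   6/157   6/158   8/162  11/163   8/160   6/160   6/160   6/159   6/159   6/159   6/160   6/160   6/159   6/160   6/160   6/160   6/160   6/160   6/160   6/159   6/160   6/159   6/159   6/158
181   6/158   6/157   6/158   6/158   6/158   6/158   6/157   6/158   8/164  11/164   7/158   6/159   6/159   6/160   6/159   6/159   6/160   6/160   
[... 7201 characters left out ...]
/212  16/212  16/213  16/188  16/129  16/ 85  15/ 86  16/ 93  15/104  10/138   7/154   7/128   9/ 96  80/ 75  88/ 74  90/ 75  89/ 79  90/ 81  90/ 82  89/ 85  89/ 86  90/ 94  92/121  92/141  92/157  93/170  93/149
212  16/214  16/215  16/214  16/214  16/214  16/214  16/199  16/148  17/ 90  15/ 88  16/ 95  15/101   9/137   7/170   7/170   7/152   7/136   7/123   8/111   9/102  13/ 91  14/ 93   8/113   6/122  80/110  93/148  93/162  93/151  93/160  94/168
213  16/203  16/200  16/194  16/188  16/186  16/181  16/173  17/140  16/ 90  16/ 90  17/ 96  15/ 96   9/130   7/169   7/178   6/178   7/177   7/170   6/162   7/156   7/148   7/149   7/163   7/168   7/142  90/130  93/160  93/150  92/145  93/174
```

Two separate balls show clearly inside the mug, at (283, 196) and (280, 203). The lever is up and the arm is clear, so I'm handing in.

```bash
python3 -c "
from bench import *
print(finish_job())"
```

```text
the job is handed in; nothing more can be done
None
```

The job is handed in at about 14 s on the clock: the teal mug stands against the dispenser's two front legs with two chocolate balls in it, three balls are still in the channel, and the lever is back up. The arm is clear and I saw no sign that it touched the milk jug, coffee jar, glass cup or purple mug. No verdict came back from the hand-in.

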